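# Roll a belt pulley on its rim into the free bay of the rack

### The job

Put the motor pulley that lies on its little carton away in the one empty bay of the roll-in rack: stand it on its rim on the bench a good hand's breadth in front of the rack and let go of it, then roll it gently on its rim over the hump into the bay until it rests against the back stop. Never let it lie or fall flat on the bench, and leave the other pulleys in the rack, the motor and the hammer as they are.

Things in the scene. Friction and masses are not known exactly. Their poses are not given: they have to be found in the camera images.
- pulley: The loose aluminium V-belt pulley: solid disc, 66 mm diameter, 30 mm wide, flat faces, 0.2 to 0.4 kg. Origin at its centre, z axis = axle. It starts lying flat on the carton, centre 55 mm above the bench (z up or down: no matter); standing on its rim on the bench the centre is 33 mm up. It rolls freely; standing, it tips over if it leans more than about 24 degrees.
- carton: Closed square cardboard carton, 76 x 76 mm, 40 mm high, heavy (does not move), that carries the pulley at the start; stands to the left or the right of the rack lane. Origin at the centre of its underside, axes along its sides.
- rack: Fixed roll-in rack: three dark steel bays side by side under two cross straps. Origin on the bench, middle of the mouth line; x points into the bays (away from the robot, turned up to 0.2 rad), y along the row. Bays at y = -52, 0, +52 mm; end plates at y = +-81.5, feet out to +-105 mm. Straps at x = 28 to 42 and 85 to 95 mm, underside 85, top 89 mm above the bench: no loading from above.
- free_bay: The empty bay (any of the three). Origin on the bench, middle of its mouth; x points straight in, z up. 40 mm wide inside; side walls 5 mm thick, 84 mm high, start at x = 0. Floor: a hump rising from bench level at x = -14 mm to 4 mm at x = +14, then falling gently to the back stop.
- stored_b: Pulley like the first, already stored on its rim in another bay. Origin at its centre, y along its axle. Leave alone.
- stored_c: Pulley like the first, already stored on its rim in another bay. Origin at its centre, y along its axle. Leave alone.
- motor: Small motor lying on its foot, round body 66 mm across and 118 mm long with its shaft along x, 81 mm high. Origin at the centre of its underside. Stands on the other side of the lane from the carton. Leave alone.
- hammer: Hammer lying on the bench beyond the carton or the motor, beside the rack, roughly across; 240 mm long along its x axis, head at +x, 26 mm high, head 85 mm across. Origin under the middle of its length. Leave alone.
- anvil: Fixed angle-iron block on the outer side of the carton or the motor, 120 x 65 mm, 65 mm high, with its upright flange on its +y edge. Origin at the centre of its underside.
- parts_box: Fixed open white box on the outer side of the carton or the motor, 130 x 100 mm, 55 mm high. Origin at the centre of its underside.
- bay_stop (a point): Middle of the back stop's face in the empty bay (x = 85 mm from the mouth, 15 mm up; stop 30 mm high). Once its centre is past x = 14 mm the pulley rolls on by itself down to the stop, where its centre rests 33 mm short of this face, 35 mm above the bench. Frame axes as the bay's.
- rivet_dish: Fixed round clear dish of copper rivets, 120 mm across, 22 mm high, beside the rack on the side away from the hammer. Origin at the centre of its underside.

How it is judged:
On the way, in this order (a step that is already met when the one before it is completed fails the run):
1. the pulley stands on its rim on the bench, at rest and let go, its centre at least 80 mm in front of the mouth of the rack (angle between pulley's own z axis and vertical between 1.4 and 1.74 rad and height (world z) of pulley between 0.03 and 0.037 m and linear speed of pulley below 0.02 m/s and contact force between the fingers and pulley below 0.1 N and x of pulley in the frame of rack below -0.08 m), for 0.2 s.
2. the pulley rolls (turning, not sliding or carried) on its rim up to the mouth of the empty bay (angle between pulley's own z axis and vertical between 1.31 and 1.83 rad and height (world z) of pulley below 0.042 m and x of pulley in the frame of free_bay between -0.09 and 0.03 m and y of pulley in the frame of free_bay between -0.02 and 0.02 m and linear speed of pulley above 0.008 m/s and angular speed of pulley above 0.3 rad/s), for 0.15 s.
At the end, for the whole second after the job is handed in: The pulley stands upright (axle level within 10 degrees) at rest in the empty bay, against its back stop (centre 45 to 58 mm inside the mouth, within 10 mm of the bay's middle line); the stored pulleys are within 15 mm, the motor within 30 mm and the hammer within 40 mm of where they started (x of pulley in the frame of free_bay between 0.045 and 0.058 m and y of pulley in the frame of free_bay between -0.01 and 0.01 m and height (world z) of pulley between 0.031 and 0.04 m and angle between pulley's own z axis and vertical between 1.4 and 1.74 rad and linear speed of pulley below 0.015 m/s and distance of each of stored_b, stored_c from where it was at the start of the episode below 0.015 m and distance of motor from where it was at the start of the episode below 0.03 m and distance of hammer from where it was at the start of the episode below 0.04 m); the robot touches nothing.
It fails at once if the pulley lies or falls flat on the bench (height (world z) of pulley below 0.027 m and (angle between pulley's own z axis and vertical below 0.7 rad or angle between pulley's own z axis and vertical above 2.44 rad)).
It fails at once if the pulley is shot into the rack (faster than 0.45 m/s at or inside the bay) (x of pulley in the frame of free_bay above -0.05 m and height (world z) of pulley below 0.045 m and linear speed of pulley above 0.45 m/s).
It fails at once if a stored pulley is moved by more than 15 mm (distance of any of stored_b, stored_c from where it was at the start of the episode above 0.015 m).
It fails at once if the motor is moved by more than 30 mm (distance of motor from where it was at the start of the episode above 0.03 m).
It fails at once if the hammer is moved by more than 40 mm (distance of hammer from where it was at the start of the episode above 0.04 m).
It also fails if it takes over 64 s, if anything falls off the work surface, if the arm or the gripper's body presses on something with over 40 N, if the wrist force passes 120 N, or if a joint passes its speed limit or range.

### The arm

A 6-joint arm with a two-finger parallel gripper is mounted at the origin on the work surface. World frame = base frame: x ahead of the robot, y to its left, z up, the work surface at z = 0. Lengths are in m, angles in rad, forces in N, time in s.
With the tool pointing down it reaches from about 0.375 to 0.9 m from the base axis. Payload 3.1 kg.
Tool frame: the origin (TCP) lies midway between the tips of the shut fingers; the grasp point (between the pads) lies robot.grip_depth behind it (robot.grip_depth is the distance from the TCP to the grasp point, in m); z points along the fingers, y is the line along which they close (so a half turn about z gives the same grasp; the last joint's range is limited). The gripper opens to 87 mm and grips with 3 to 60 N. Pads are 19 mm wide; open, the fingers measure 117 mm over their backs; the gripper's body (75 mm by 190 mm) begins 51 mm behind the grasp point.
Start: joints at [-1.496, 0.527, 1.433, -0, 1.181, -0.178], TCP at [0.156, -0.605, 0.223] pointing down, gripper open.
Joint ranges: [-3.08, 3.08], [-0.75, 2.2], [0.22, 2.44], [-1.43, 4.57], [0, 2.65], [-2.85, 2.85]. Speed limits (rad/s): [2.79, 2.79, 3.14, 3.14, 3.14, 3.14].

### API

Orientations are given as a unit quaternion [x, y, z, w].
In Python, from rig import robot, vision, get_obs gives the robot as it stands (robot), with the cameras (vision) and the readings as plain functions.
- The arm moves only by the tool nudge_tcp, called after "Request:" as a command line: name --argument value ..., lists and objects as JSON in quotes. Schema: {"type":"object","properties":{"segments":{"type":"array","items":{"type":"object","properties":{"dx":{"type":"number"},"dy":{"type":"number"},"dz":{"type":"number"},"turn":{"type":"number"}},"additionalProperties":false},"minItems":1,"maxItems":20},"jaw":{"type":"number"},"clamp_n":{"type":"number"},"only":{"type":"string"},"quiet":{"type":"boolean"},"lines":{"type":"string"}},"required":["segments"],"additionalProperties":false}. segments is a list of rows, 1 to 20 of them, each an object with the fields dx, dy, dz (the shift in m), turn (a turn about the tool's z in rad); a field left out counts as zero; each row shifts and turns the commanded pose from where the row before left it, along the tool's axes as they then stand; what a row does not reach is not made up. A row lasts 1/12 s, in which the tool goes at most 0.0417 m and 0.125 rad, less where a joint would pass 70% of its speed; a pose out of reach is approached as far as the arm can. jaw is the finger opening in m, set as the call begins (left out keeps the last). The fingers move at their own pace and stop on an object; clamp_n is the grip in N (left out, the last holds). Time passes only in rows, so rows that do not move let the fingers close. The tool returns the time, the measured TCP pose, the force, the opening and the grip force at its end. only (a regular expression) keeps the lines of the reply that match it, lines (a string "A,B") keeps lines A to B, and quiet returns only ok. Input that does not fit is refused with a message, and nothing moves.
- get_obs(): the state, without advancing time (a new reading comes with each control period).
- vision.camera(name): name is "scene" or "top" or "wrist"; returns a dict with "img" (480x640x3 uint8, red, green, blue), "fx", "fy", "cx", "cy" (pixels), "xyz" and "attitude" of the camera in the world. Camera axes: x right, y down, z forward; pixel columns grow to the right and rows downward; lengths in m; the calibration is good to about 2 mm. A picture is of the moment at which its call begins. There is no depth.
- robot.hand_in(): hands the job in; it is judged then, once.
The state is a dict: "time": time; "q": joint angles; "joint_velocities": joint speeds; "joint_torque": joint torques, N m; "position": TCP position; "tool_rot": TCP orientation; "ft_force": force on the tool from outside, world axes, zero at the start; "moment": the same for the moment, N m; "grip_width": finger opening in m; "grip_force": force on a finger pad.
Only numpy, scipy, OpenCV 4.12 (cv2) and the standard library are available. Lean on these libraries where they do the work, as an engineer would, in place of code of your own. Each camera call takes 0.05 s, during which the arm holds its last target. There are 200 camera calls.

## Working session

There is one attempt and no reset: what is moved stays moved. The work goes in short steps, Python scripts to look and compute and a tool call to move; the robot and the scene stay as the last step left them, time stands still between calls to the robot, and variables do not carry over. Pictures are saved under pics/ and viewed, at most 10 in all, crops included, and the job is handed in when it is done.

```bash
ls; mkdir -p pics
```

Run:
```python
from rig import robot, vision, get_obs
import cv2,numpy as np
print(robot.grip_depth); o=get_obs(); print(o['time'],o['position'],o['tool_rot'],o['grip_width'])
for n in ['scene','top']:
    c=vision.camera(n); print(n,c['fx'],c['fy'],c['cx'],c['cy'],c['xyz'],c['attitude'])
    cv2.imwrite(f'pics/{n}0.png',c['img'][:,:,::-1])
    np.save(f'{n}0.npy',c,allow_pickle=True)
```

```text
pics
rig.py
0.0187
0.0 [ 0.15626666 -0.60439826  0.22158005] [ 9.92020109e-01  1.26075204e-01  3.10389789e-05 -1.07026415e-03] 0.08720218526917486
scene 440.98836165012506 440.98836165012506 327.4760852980803 235.46095841307007 [1.05577527 0.5103448  0.99098817] [ 0.35869941  0.87807799 -0.29425554 -0.11716422]
top 535.8108565340086 535.8108565340086 316.5881268332995 239.86506325112165 [ 0.39616137 -0.0112644   1.19072373] [-0.69584162  0.71264082 -0.0543849   0.07063843]
```

View pics/top0.png

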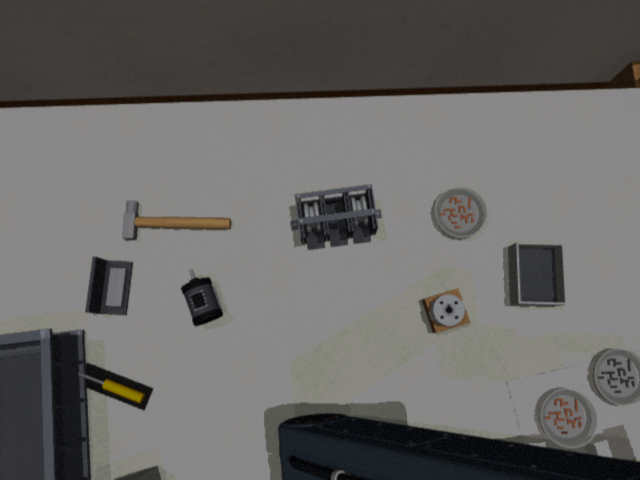

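View pics/scene0.png

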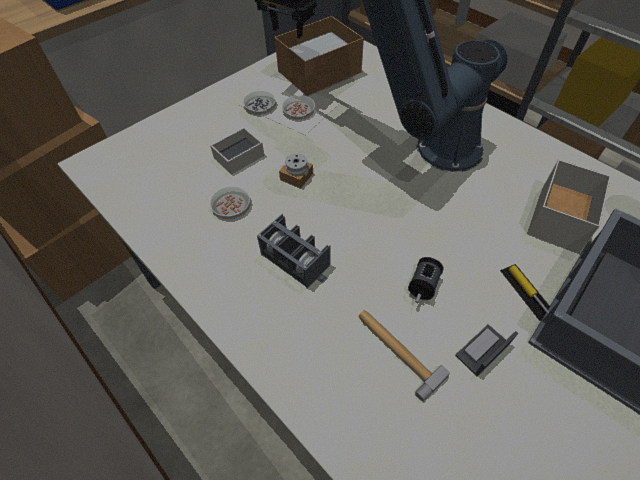

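The top view shows the rack at about (335,215) with its middle bay empty (dark), the pulley on its carton at (447,310) and the motor at (203,300). The hammer lies at about (175,222). The scene view shows the pulley at (296,160) and the rack at (293,250). Next I'll enlarge both views.

Create h.py:
```python
import numpy as np,cv2
from scipy.spatial.transform import Rotation as R
def load(n): return np.load(n,allow_pickle=True).item()
def ray(c,u,v):
    d=R.from_quat(c['attitude']).apply([(u-c['cx'])/c['fx'],(v-c['cy'])/c['fy'],1.])
    return np.array(c['xyz']),d/np.linalg.norm(d)
def onz(c,u,v,z):
    o,d=ray(c,u,v); return o+d*(z-o[2])/d[2]
def tri(c1,p1,c2,p2):
    (a,d),(b,e)=ray(c1,*p1),ray(c2,*p2)
    s=np.linalg.lstsq(np.c_[d,-e],b-a,rcond=None)[0]
    P,Q=a+d*s[0],b+e*s[1]; return (P+Q)/2,np.linalg.norm(P-Q)
def proj(c,P):
    p=R.from_quat(c['attitude']).inv().apply(np.array(P)-c['xyz'])
    return np.array([c['fx']*p[0]/p[2]+c['cx'],c['fy']*p[1]/p[2]+c['cy']])
```

Run:
```python
from h import *
t=load('top0.npy');s=load('scene0.npy')
print('quick pulley tri',tri(t,(447,310),s,(296,160)))
a=t['img'][180:330,280:480,::-1];b=s['img'][140:290,180:380,::-1]
f=lambda x:cv2.convertScaleAbs(cv2.resize(x,(800,600),interpolation=cv2.INTER_CUBIC),alpha=1.3)
cv2.imwrite('pics/topz.png',f(a));cv2.imwrite('pics/scenez.png',f(b))
```

```text
quick pulley tri (array([ 0.44414488, -0.25498718,  0.07040682]), np.float64(0.003735692888517885))
```

View pics/topz.png

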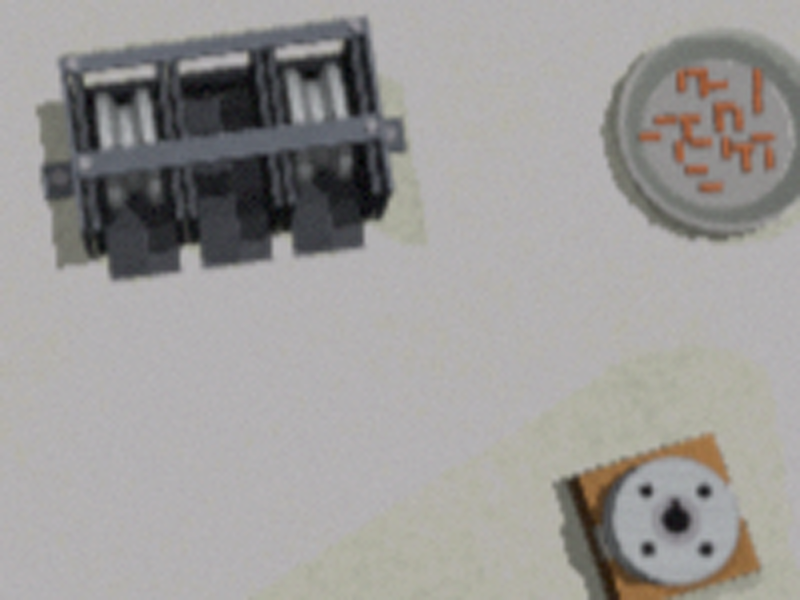

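View pics/scenez.png

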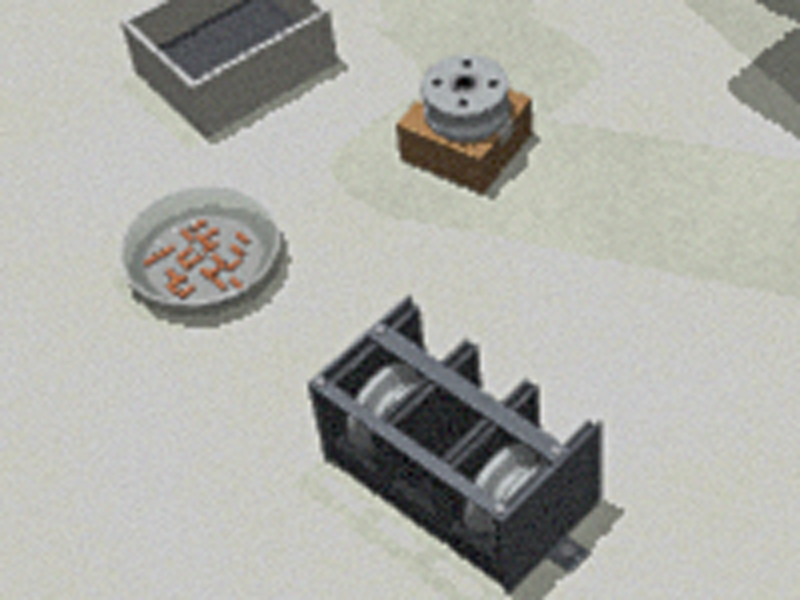

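The zoomed top view shows the ramp tongues of the bays, the middle one's front edge running (204,267)–(272,258). The strap screws are at (84,162) and (377,128), and the pulley face centre is at (675,520). The zoomed scene view shows the pulley face centre at about (466,84) and the front strap screws at (380,328) and (557,450).

Run:
```python
from h import *
t=load('top0.npy');s=load('scene0.npy')
T=lambda u,v:(280+u/4-.375,180+v/4-.375); S=lambda u,v:(180+u/4-.375,140+v/4-.375)
np.set_printoptions(precision=4,suppress=True)
print('pulley face',tri(t,T(675,520),s,S(466,84)), onz(t,*T(675,520),.07),onz(s,*S(466,84),.07))
L=tri(t,T(84,162),s,S(557,450));Rr=tri(t,T(377,128),s,S(380,328));print('front screws',L,Rr)
L2=onz(t,*T(84,162),.089);R2=onz(t,*T(377,128),.089);d=L2-R2
print(L2,R2,np.linalg.norm(d),'yaw from strap',np.arctan2(-d[0],d[1]))
bl=onz(t,*T(68,62),.089);br=onz(t,*T(362,25),.089);d=bl-br;print('back',bl,br,np.arctan2(-d[0],d[1]))
E1=[onz(t,*T(u,v),0) for u,v in [(110,278),(180,270),(204,267),(272,258),(296,254),(362,246)]]
E1=np.array(E1);print(E1)
p=np.polyfit(E1[:,1],E1[:,0],1);yaw=np.arctan(-p[0]);print('yaw tongues',yaw)
m=E1[2:4].mean(0);x=np.array([np.cos(yaw),np.sin(yaw),0]);print('mouth from tongue',m+.014*x,'all',E1.mean(0)+.014*x)
mid=(L2+R2)/2;print('mouth from straps',mid-.035*x,(bl+br)/2-.09*x)
# carton angle: orange mask
img=cv2.cvtColor(t['img'],cv2.COLOR_RGB2HSV)
mk=cv2.inRange(img,(5,80,90),(25,255,255));mk[:280]=0;mk[345:]=0;mk[:,:400]=0;mk[:,480:]=0
pts=cv2.findNonZero(mk);r=cv2.minAreaRect(pts);b=cv2.boxPoints(r);B=np.array([onz(t,*q,.04) for q in b]);print('carton',r,B,B.mean(0),np.linalg.norm(B[1]-B[0]),np.linalg.norm(B[2]-B[1]))
```

```text
pulley face (array([ 0.4439, -0.2574,  0.0665]), np.float64(0.0004610311291450899)) [ 0.4436 -0.2565  0.07  ] [ 0.4464 -0.2547  0.07  ]
front screws (array([0.6368, 0.0445, 0.0892]), np.float64(0.0005456315718394129)) (array([ 0.6513, -0.1099,  0.0861]), np.float64(0.0005157756114564543))
[0.6367 0.0447 0.089 ] [ 0.6508 -0.1098  0.089 ] 0.15513435909788575 yaw from strap 0.09106662024227721
back [0.6912 0.0523 0.089 ] [ 0.707  -0.1041  0.089 ] 0.10081934176736604
[[ 0.5889  0.0357  0.    ]
 [ 0.5925 -0.0038  0.    ]
 [ 0.5938 -0.0174  0.    ]
 [ 0.598  -0.0558  0.    ]
 [ 0.5999 -0.0693  0.    ]
 [ 0.6035 -0.1066  0.    ]]
yaw tongues 0.10432625895803463
mouth from tongue [ 0.6098 -0.0351  0.    ] all [ 0.61   -0.0348  0.    ]
mouth from straps [ 0.6089 -0.0362  0.089 ] [ 0.6096 -0.0353  0.089 ]
carton ((447.0324401855469, 310.14404296875), (36.6739501953125, 35.10919952392578), 70.97439575195312) [[ 0.4695 -0.2139  0.04  ]
 [ 0.4922 -0.2858  0.04  ]
 [ 0.4185 -0.3059  0.04  ]
 [ 0.3963 -0.2348  0.04  ]] [ 0.4441 -0.2601  0.04  ] 0.07536837541970036 0.07633768892082743
```

Rack: mouth (0.6095,-0.035), yaw about 0.10, strap height measured at 0.086–0.089. Pulley: (0.4445,-0.2565), top face at about 0.067–0.07. Carton yaw is about 0.29. All of these agree with the given sizes.

The tool can't tilt. So I'll grip the pulley across a diameter, tip it against the carton's left edge about the pad axis until its face lies flat on the carton side, then carry it upright into the lane.

First I turn the tool and move above the pulley.

Request:
nudge_tcp --segments '[{"turn": -0.1237}, {"turn": -0.1237}, {"turn": -0.1237}, {"turn": -0.1237}, {"turn": -0.1237}, {"turn": -0.1237}, {"turn": -0.1237}, {"turn": -0.1237}, {"turn": -0.1237}, {"turn": -0.1237}, {"turn": -0.1237}, {"turn": -0.1237}, {"turn": -0.1237}]' --jaw 0.087 --clamp_n 12

```text
time: 1.18
position: [0.1563, -0.6046, 0.222]
tool_rot: [0.595, 0.804, 0.001, -0.0]
ft_force: [-0.4, -0.4, 0.5]
grip_width: 0.0868
grip_force: 0.0
```

Request:
nudge_tcp --segments '[{"dx": 0.0193, "dy": 0.0289}, {"dx": 0.0193, "dy": 0.0289}, {"dx": 0.0193, "dy": 0.0289}, {"dx": 0.0193, "dy": 0.0289}, {"dx": 0.0193, "dy": 0.0289}, {"dx": 0.0193, "dy": 0.0289}, {"dx": 0.0193, "dy": 0.0289}, {"dx": 0.0193, "dy": 0.0289}, {"dx": 0.0193, "dy": 0.0289}, {"dx": 0.0193, "dy": 0.0289}, {"dx": 0.0193, "dy": 0.0289}, {"dx": 0.0193, "dy": 0.0289}, {"dx": 0.0193, "dy": 0.0289}, {}, {}]'

```text
time: 2.43
position: [0.4451, -0.2556, 0.2223]
tool_rot: [0.596, 0.803, -0.0, -0.0]
ft_force: [-0.2, 0.6, 0.5]
grip_width: 0.0868
grip_force: 0.0
```

Add to h.py:
```python
def pose(robot):
    o=get_obs(); M=R.from_quat(o['tool_rot']); return np.array(o['position']),M
def need(robot,target,yaw=None):
    "delta in tool axes to target TCP; turn about tool z so that tool y has world yaw"
    p,M=pose(robot); y=M.apply([0,1,0]); w=np.arctan2(y[1],y[0])
    print('yaw_y',w.round(4),'d tool',M.inv().apply(np.array(target)-p).round(4))
    if yaw is not None: print('turn',round(-(((yaw-w)+np.pi/2)%np.pi-np.pi/2),4))
```

Run:
```python
from rig import robot, vision, get_obs
from h import *
c=vision.camera('wrist'); print(c['xyz'],c['attitude'],c['fx']); np.save('w1.npy',c,allow_pickle=True)
cv2.imwrite('pics/w1.png',c['img'][:,:,::-1]); need(robot,[.4445,-.2565,.0433],.29)
print(proj(c,[.4445,-.2565,.07]))
```

```text
[ 0.4238288  -0.18217131  0.38442105] [0.97924635 0.14507816 0.02094179 0.13996555] 375.83717624717224
yaw_y 0.2923 d tool [2.00e-04 1.00e-04 1.79e-01]
turn 0.0023
[316.93936356 225.78985354]
```

View pics/w1.png

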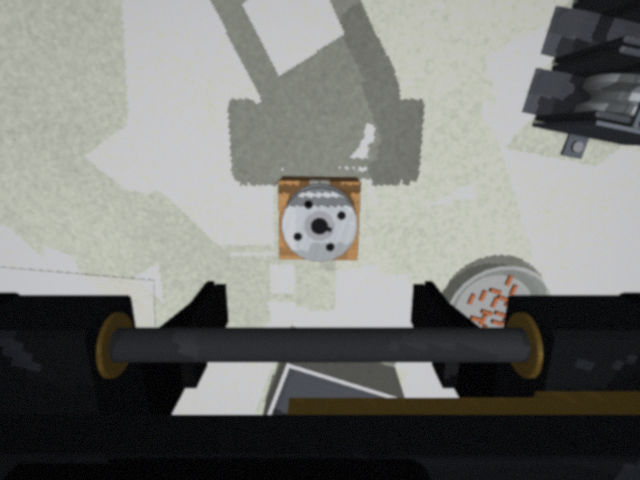

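The wrist view shows the carton square to the tool, corners at about (278,178) and (361,262). The pulley face centre is at (320,226) against a predicted (317,226), which agrees to about 2 mm. Next I measure the carton's left edge and the pulley height from the two views.

Run:
```python
from h import *
np.set_printoptions(precision=4,suppress=True)
w=load('w1.npy');t=load('top0.npy')
T=lambda u,v:(280+u/4-.375,180+v/4-.375)
print('pulley tri',tri(w,(320,226),t,T(675,520)))
P=np.array([.4445,-.2565]);X=np.array([-np.sin(.29),np.cos(.29)]);Y=np.array([np.cos(.29),np.sin(.29)])
g=w['img'].astype(int)
for v in range(172,190): print(v,g[v,285:300].mean(0).round(),g[v,345:356].mean(0).round())
for v,z in [(182,.04),(178,0),(261,.04)]:
    q=onz(w,320,v,z)[:2]-P; print(v,z,'toolx,tooly rel pulley',q@X,q@Y)
for u in (278,361):
    q=onz(w,u,240,.04)[:2]-P; print(u,q@X,q@Y)
```

```text
pulley tri (array([ 0.4406, -0.2378,  0.1514]), np.float64(0.00201443572739968))
172 [135. 138. 128.] [134. 136. 127.]
173 [134. 137. 127.] [134. 136. 127.]
174 [130. 131. 121.] [132. 135. 125.]
175 [115. 115. 104.] [127. 129. 119.]
176 [91. 85. 75.] [112. 111. 102.]
177 [70. 58. 45.] [88. 80. 70.]
178 [65. 50. 33.] [69. 56. 42.]
179 [79. 59. 39.] [65. 49. 33.]
180 [113.  85.  55.] [81. 61. 39.]
181 [150. 113.  74.] [118.  89.  58.]
182 [168. 127.  84.] [152. 114.  75.]
183 [164. 124.  82.] [162. 122.  80.]
184 [149. 112.  74.] [148. 113.  74.]
185 [129.  97.  64.] [127.  96.  63.]
186 [118.  89.  58.] [115.  87.  57.]
187 [114.  86.  57.] [111.  84.  55.]
188 [112.  85.  56.] [110.  83.  54.]
189 [111.  85.  57.] [106.  80.  53.]
182 0.04 toolx,tooly rel pulley 0.03373594413894821 0.002547509577868497
178 0 toolx,tooly rel pulley 0.03273616788482167 0.0026557497747916855
261 0.04 toolx,tooly rel pulley -0.04243920110112209 0.002917755470149599
278 -0.021443944807191043 -0.03721216426267424
361 -0.021118941328921177 0.041892569910686635
```

Request:
nudge_tcp --segments '[{"dy": 0.001, "dz": 0.035}, {"dz": 0.035}, {"dz": 0.035}, {"dz": 0.035}, {"dz": 0.02}, {"dz": 0.01}, {"dz": 0.007}, {}]' --jaw 0.087 --clamp_n 12

```text
time: 3.15
position: [0.4449, -0.2577, 0.0448]
tool_rot: [0.598, 0.801, 0.0, -0.001]
ft_force: [0.1, -0.8, 0.6]
grip_width: 0.0868
grip_force: 0.0
```

Request:
nudge_tcp --segments '[{}, {}, {}, {}, {}, {}, {}, {}]' --jaw 0.05 --clamp_n 12

```text
time: 3.82
position: [0.4459, -0.2573, 0.0466]
tool_rot: [0.597, 0.802, -0.0, 0.001]
ft_force: [-0.2, -0.6, 6.8]
grip_width: 0.0658
grip_force: 12.0
```

Request:
nudge_tcp --segments '[{"dz": -0.01}, {"dz": -0.01}, {"dz": -0.01}, {}, {}]'

```text
time: 4.23
position: [0.446, -0.2572, 0.0764]
tool_rot: [0.597, 0.802, -0.0, 0.001]
ft_force: [-0.3, 0.3, -3.2]
grip_width: 0.0654
grip_force: 12.0
```

Grip measures 66 mm, so the pads hold it across a full diameter, and it lifts. Now I take it over the left edge and lower it so the edge tips it.

Request:
nudge_tcp --segments '[{"dx": 0.0273}, {"dx": 0.0273}, {"dz": 0.013}, {"dz": 0.013}, {}]'

```text
time: 4.65
position: [0.4287, -0.2033, 0.0479]
tool_rot: [0.597, 0.802, 0.0, -0.002]
ft_force: [0.3, 0.2, -3.3]
grip_width: 0.0663
grip_force: 12.0
```

Request:
nudge_tcp --segments '[{"dz": 0.003}, {"dz": 0.003}, {"dz": 0.003}, {"dz": 0.003}]'

```text
time: 4.98
position: [0.4293, -0.2032, 0.038]
tool_rot: [0.598, 0.802, 0.001, -0.001]
ft_force: [0.3, 6.5, 3.4]
grip_width: 0.0658
grip_force: 12.0
```

Request:
nudge_tcp --segments '[{"dz": 0.003}, {"dz": 0.003}, {"dz": 0.003}, {"dz": 0.003}, {}]'

```text
time: 5.4
position: [0.4301, -0.205, 0.0253]
tool_rot: [0.598, 0.802, -0.0, 0.0]
ft_force: [-0.7, 0.6, -1.6]
grip_width: 0.0655
grip_force: 12.0
```

Create mont.py:
```python
import sys
from rig import robot, vision, get_obs
from h import *
o=get_obs();P=np.array(o['position'])+[0,0,.0187]
def crop(c,h):
    u,v=proj(c,P).astype(int);u=np.clip(u,h,640-h);v=np.clip(v,h,480-h)
    return cv2.convertScaleAbs(cv2.resize(c['img'][v-h:v+h,u-h:u+h,::-1],(400,400),interpolation=cv2.INTER_CUBIC),alpha=1.4)
s=vision.camera('scene');w=vision.camera('wrist')
np.save(sys.argv[1]+'_s.npy',s,allow_pickle=True);np.save(sys.argv[1]+'_w.npy',w,allow_pickle=True)
cv2.imwrite('pics/'+sys.argv[1]+'.png',np.hstack([crop(s,45),crop(w,110)]))
print(proj(s,P),proj(w,P),np.round(o['position'],4))
```

```bash
python3 mont.py m1
```

```text
[311.73647533 172.52289378] [316.97999974 320.40779861] [ 0.4301 -0.205   0.0253]
```

View pics/m1.png

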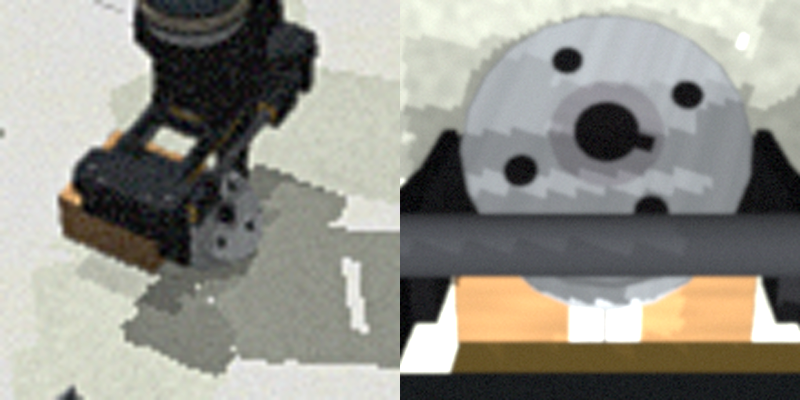

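The wrist part of the montage shows the face turned towards the camera. Its holes are at crop (568,60), (687,95), (520,170) and (652,~212), with the bore at (606,131). The edge is tipping the pulley and it stays gripped. I'll get the tilt with PnP on the holes.

Add to h.py:
```python
def tilt(w,px,r=.0201):
    "px: 4 holes in circular order (full image); returns centre of face and axis candidates"
    K=np.array([[w['fx'],0,w['cx']],[0,w['fy'],w['cy']],[0,0,1]])
    ob=np.array([[r,0,0],[0,r,0],[-r,0,0],[0,-r,0]]);
    n,rv,tv,er=cv2.solvePnPGeneric(ob,np.array(px,float),K,None,flags=cv2.SOLVEPNP_IPPE)
    C=R.from_quat(w['attitude'])
    for a,b,e in zip(rv,tv,er):
        ax=C.apply(cv2.Rodrigues(a)[0][:,2]); print('face',(C.apply(b.ravel())+w['xyz']).round(4),'axis',ax.round(3),'tilt',np.degrees(np.arccos(abs(ax[2]))).round(1),'err',e)
```

Run:
```python
from h import *
w=load('m1_w.npy');u0,v0=316-110,320-110
f=lambda x,y:(u0+(x-400)*.55,v0+y*.55)
tilt(w,[f(568,60),f(687,95),f(652,212),f(520,170)])
```

```text
face [ 0.4254 -0.1854  0.0506] axis [ 0.205 -0.717 -0.667] tilt 48.2 err [0.20400996]
face [ 0.4256 -0.186   0.0519] axis [-0.004  0.062 -0.998] tilt 3.5 err [2.26785218]
```

Tilt is 48° so far, so I lower a little more while pressing towards the carton.

Request:
nudge_tcp --segments '[{"dz": 0.003}, {"dz": 0.003}, {"dx": -0.002}, {}]'

```text
time: 5.83
position: [0.4303, -0.2058, 0.0208]
tool_rot: [0.598, 0.802, 0.0, -0.0]
ft_force: [0.2, 6.7, 12.4]
grip_width: 0.0658
grip_force: 12.0
```

Request:
nudge_tcp --segments '[{"dx": -0.002, "dz": 0.001}, {"dx": -0.002, "dz": 0.001}, {}]'

```text
time: 6.08
position: [0.4311, -0.2084, 0.0188]
tool_rot: [0.598, 0.801, 0.001, -0.001]
ft_force: [1.4, 8.8, 14.7]
grip_width: 0.0655
grip_force: 12.0
```

```bash
python3 mont.py m2
```

```text
[310.80992206 173.6574763 ] [316.99287397 320.40733898] [ 0.4311 -0.2084  0.0188]
```

View pics/m2.png

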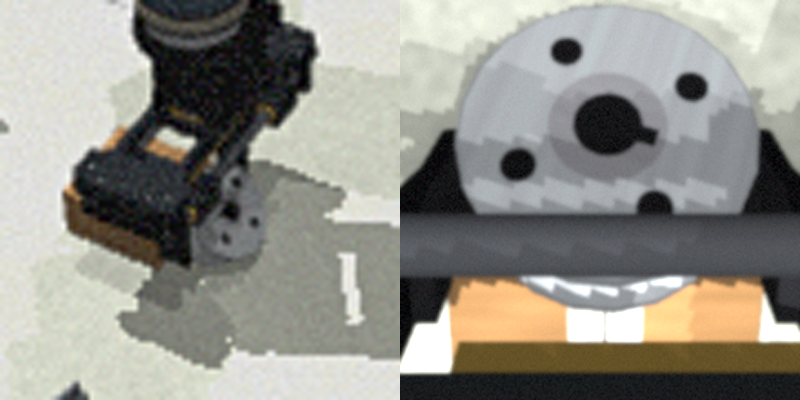

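The wrist view shows the holes now at crop (566,51), (691,86), (655,~206) and (518,164). The vertical force has risen to 15 N.

Run:
```python
from h import *
w=load('m2_w.npy');u0,v0=316-110,320-110
f=lambda x,y:(u0+(x-400)*.55,v0+y*.55)
for b in (202,206,210): tilt(w,[f(566,51),f(691,86),f(655,b),f(518,164)])
```

```text
face [ 0.4254 -0.185   0.0489] axis [ 0.229 -0.744 -0.628] tilt 51.1 err [0.51276485]
face [ 0.4257 -0.1858  0.05  ] axis [-0.038  0.134 -0.99 ] tilt 8.0 err [2.24703561]
face [ 0.4255 -0.1852  0.049 ] axis [ 0.207 -0.728 -0.654] tilt 49.2 err [0.08391744]
face [ 0.4257 -0.1859  0.0503] axis [-0.015  0.105 -0.994] tilt 6.1 err [2.35323325]
face [ 0.4256 -0.1853  0.0492] axis [ 0.182 -0.71  -0.68 ] tilt 47.1 err [0.36503802]
face [ 0.4257 -0.186   0.0506] axis [ 0.011  0.075 -0.997] tilt 4.3 err [2.49882979]
```

The pulley is wedged at about 50°: pressing it down on the bench at this angle works against the tip. It's better to take it to the carton's other side, where the low end pushes against the carton wall. That gives a long lever below the pads and ends flush and upright. I'll lift, cross over and measure the tilt automatically.

Request:
nudge_tcp --segments '[{"dx": 0.003, "dz": -0.002}, {"dx": 0.003, "dz": -0.004}, {"dz": -0.018}, {"dz": -0.018}, {"dz": -0.018}, {}]'

```text
time: 6.68
position: [0.4318, -0.2064, 0.0799]
tool_rot: [0.597, 0.802, -0.0, 0.003]
ft_force: [0.4, -1.1, -3.5]
grip_width: 0.0656
grip_force: 12.0
```

Add to h.py:
```python
def holes(w,box,lo=30,hi=500,thr=55):
    u0,v0,u1,v1=box; g=cv2.cvtColor(w['img'],cv2.COLOR_RGB2GRAY)[v0:v1,u0:u1]
    n,l,st,ce=cv2.connectedComponentsWithStats((g<thr).astype(np.uint8))
    return [(int(s[4]),int(s[2]),int(s[3]),(c+[u0,v0]).round(1).tolist()) for s,c in zip(st[1:],ce[1:]) if lo<s[4]<hi]
```

Run:
```python
from h import *
w=load('w1.npy'); hs=holes(w,(280,185,360,262),8); print('w1',hs)
tilt(w,[(308,204),(341,215),(330,247),(298,236)])
w=load('m2_w.npy'); print('m2',holes(w,(240,210,400,325)))
from rig import robot, vision, get_obs
w=vision.camera('wrist');np.save('a_w.npy',w,allow_pickle=True);print(holes(w,(235,205,405,325)));print(get_obs()['position'],get_obs()['grip_width'])
```

```text
w1 [(31, 7, 6, [308.1, 203.6]), (21, 5, 5, [341.0, 215.0]), (173, 18, 14, [319.4, 225.8]), (21, 5, 5, [297.2, 236.1]), (24, 6, 5, [329.7, 246.7])]
face [ 0.4455 -0.253   0.0819] axis [ 0.119 -0.029 -0.992] tilt 7.0 err [0.05318595]
face [ 0.4455 -0.2528  0.082 ] axis [ 0.017 -0.416 -0.909] tilt 24.6 err [0.27011407]
m2 [(160, 15, 13, [297.0, 237.8]), (182, 16, 14, [365.7, 257.5]), (261, 19, 17, [270.3, 300.1]), (37, 5, 12, [397.6, 320.1]), (38, 6, 11, [241.7, 320.6]), (147, 20, 10, [345.7, 320.4])]
[(164, 16, 13, [297.0, 237.9]), (191, 17, 14, [365.7, 257.4]), (174, 11, 43, [237.6, 311.6]), (177, 11, 43, [401.4, 311.2]), (260, 19, 17, [270.3, 299.9]), (159, 20, 10, [345.3, 320.2])]
[ 0.43128743 -0.20598494  0.0787234 ] 0.06559070820493304
```

Request:
nudge_tcp --segments '[{"dx": -0.03}, {"dx": -0.0375}, {"dx": -0.0375}, {"dx": -0.0375}, {"dx": -0.01}, {}]'

```text
time: 7.23
position: [0.4748, -0.3554, 0.0762]
tool_rot: [0.599, 0.801, -0.001, 0.002]
ft_force: [0.2, 0.1, -4.6]
grip_width: 0.0652
grip_force: 12.0
```

```bash
sed -i 's/r=.0201/r=.0209/' h.py
```

Create look.py:
```python
from rig import robot, vision, get_obs
from h import *
w=vision.camera('wrist');np.save('a_w.npy',w,allow_pickle=True)
H=[h for h in holes(w,(230,190,405,322)) if h[1]<30 and h[2]<30];print(H)
h=[np.array(x[3]) for x in H][:4]
H3=[a for x,a in zip(H,h) if x[2]>=.6*x[1]][:3]  # unoccluded holes: order top-left, right, left
if len(H3)==3:
    K=np.array(H3);
    tilt(w,[K[0],K[1],K[1]+K[2]-K[0]+[0,-1.5],K[2]])
p,M=pose(robot);P=np.array([.4445,-.2565,0]);print('tool rel P',M.inv().apply(p-P).round(4))
```

```bash
python3 look.py
```

Run:
```python
from h import *
w=load('m2_w.npy');u0,v0=316-110,320-110
f=lambda x,y:(u0+(x-400)*.55,v0+y*.55)
tilt(w,[f(566,51),f(691,86),f(655,206),f(518,164)])
```

```text
[(159, 15, 13, [297.0, 237.8]), (186, 16, 14, [365.5, 257.3]), (255, 19, 17, [270.3, 299.8]), (97, 18, 7, [345.3, 318.5])]
face [ 0.4696 -0.3359  0.0985] axis [-0.163  0.111 -0.98 ] tilt 11.4 err [0.81025687]
face [ 0.4689 -0.3348  0.0983] axis [ 0.343 -0.725 -0.598] tilt 53.3 err [1.58521875]
tool rel P [-0.0996  0.0003 -0.0759]
face [ 0.4261 -0.1872  0.0437] axis [ 0.207 -0.728 -0.654] tilt 49.2 err [0.08391744]
face [ 0.4263 -0.1879  0.0451] axis [-0.015  0.105 -0.994] tilt 6.1 err [2.35323325]
```

Held geometry: the pulley centre is 10 mm ahead of the TCP and 15 mm above it, at 49° tilt. I lower with the low end facing the carton wall, then push slowly.

Request:
nudge_tcp --segments '[{"dz": 0.017}, {"dz": 0.017}, {"dz": 0.014}, {}, {"dx": 0.006}, {"dx": 0.005}, {}]'

```text
time: 7.87
position: [0.4696, -0.338, 0.03]
tool_rot: [0.597, 0.802, 0.0, -0.001]
ft_force: [0.1, 0.2, -3.1]
grip_width: 0.0657
grip_force: 12.0
```

Request:
nudge_tcp --segments '[{"dx": 0.003}, {"dx": 0.003}, {"dx": 0.003}, {"dx": 0.003}]'

```text
time: 8.2
position: [0.47, -0.3352, 0.0318]
tool_rot: [0.596, 0.803, -0.003, 0.007]
ft_force: [-2.1, -14.2, -0.4]
grip_width: 0.0655
grip_force: 12.0
```

Request:
nudge_tcp --segments '[{"dx": 0.003}, {"dx": 0.003}, {}]'

```text
time: 8.45
position: [0.4703, -0.3336, 0.0334]
tool_rot: [0.596, 0.803, -0.005, 0.011]
ft_force: [-2.2, -16.4, 1.0]
grip_width: 0.0656
grip_force: 12.0
```

```bash
python3 look.py
```

```text
[(154, 16, 13, [295.6, 240.2]), (178, 16, 14, [363.6, 257.3]), (244, 19, 17, [269.6, 300.0]), (129, 19, 8, [344.8, 317.9])]
face [ 0.4644 -0.3144  0.0541] axis [-0.187  0.143 -0.972] tilt 13.6 err [0.8904969]
face [ 0.4637 -0.3132  0.0539] axis [ 0.374 -0.76  -0.531] tilt 57.9 err [1.6253673]
tool rel P [-0.0821  0.0026 -0.0314]
```

The pads hold the pulley too stiffly against turning (16 N push, little rotation). I ease the grip to 7 N so that it pivots.

Request:
nudge_tcp --segments '[{}, {}, {}]' --jaw 0.05 --clamp_n 7

```text
time: 8.75
position: [0.4692, -0.3306, 0.0326]
tool_rot: [0.597, 0.802, -0.003, 0.008]
ft_force: [-0.3, -11.2, 1.3]
grip_width: 0.0657
grip_force: 7.0
```

```bash
python3 look.py
```

```text
[(156, 16, 13, [295.8, 248.4]), (187, 17, 14, [363.8, 265.7]), (247, 18, 18, [270.2, 309.4])]
face [ 0.4646 -0.3148  0.0544] axis [-0.177  0.101 -0.979] tilt 11.8 err [0.79815532]
face [ 0.4639 -0.3136  0.0542] axis [ 0.375 -0.753 -0.541] tilt 57.3 err [1.63299115]
tool rel P [-0.0786  0.0025 -0.0313]
```

It's sliding in the pads: wall friction at the low end cancels the lever. If I raise the tool while pressing, that friction helps the tip instead.

Request:
nudge_tcp --segments '[{"dz": -0.003}, {"dx": 0.001, "dz": -0.003}, {"dx": 0.001, "dz": -0.003}]' --jaw 0.05 --clamp_n 9

```text
time: 9.05
position: [0.4673, -0.3251, 0.0406]
tool_rot: [0.598, 0.802, -0.001, 0.005]
ft_force: [1.7, -3.8, -2.7]
grip_width: 0.0661
grip_force: 9.0
```

```bash
python3 look.py
```

```text
[(123, 15, 10, [297.0, 251.3]), (146, 16, 11, [362.4, 265.2]), (208, 19, 15, [271.3, 301.3]), (151, 19, 10, [345.0, 317.4])]
face [ 0.4628 -0.3102  0.0567] axis [-0.214  0.317 -0.924] tilt 22.5 err [1.0418783]
face [ 0.4622 -0.3089  0.0565] axis [ 0.371 -0.849 -0.377] tilt 67.9 err [1.68148728]
tool rel P [-0.0722  0.0024 -0.0403]
```

It works, about 10° gained. Continuing.

Request:
nudge_tcp --segments '[{"dx": 0.003, "dz": -0.002}, {"dx": 0.003, "dz": -0.002}, {"dx": 0.002, "dz": -0.002}, {"dx": 0.002, "dz": -0.002}, {}]'

```text
time: 9.52
position: [0.4626, -0.3119, 0.0476]
tool_rot: [0.598, 0.802, -0.0, 0.001]
ft_force: [1.1, -3.9, -2.4]
grip_width: 0.0658
grip_force: 9.0
```

```bash
python3 look.py
```

```text
[(41, 14, 5, [297.5, 264.4]), (87, 16, 7, [360.4, 271.0]), (120, 19, 9, [273.0, 290.3]), (150, 20, 10, [344.5, 300.8])]
tool rel P [-0.0581  0.0013 -0.0471]
```

Create t4.py:
```python
from h import *
import sys,json
w=load('a_w.npy'); tilt(w,json.loads(sys.argv[1]))
```

```bash
python3 t4.py '[[297.5,264.4],[360.4,271],[344.5,300.8],[273,290.3]]'; python3 mont.py m3
```

```text
face [ 0.4586 -0.2961  0.0615] axis [ 0.287 -0.957 -0.034] tilt 88.1 err [0.35499491]
face [ 0.4586 -0.2959  0.0646] axis [-0.199  0.66  -0.725] tilt 43.6 err [3.46890654]
[279.81265967 154.90506716] [317.27328068 321.23262854] [ 0.4623 -0.3117  0.0472]
```

View pics/m3.png

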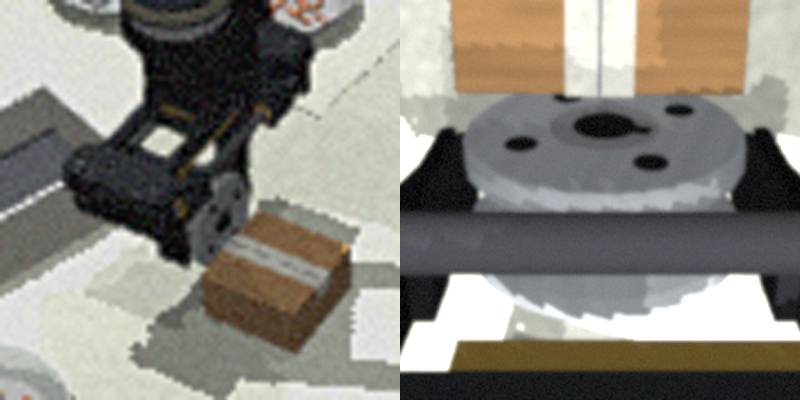

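The montage shows the pulley nearly upright, its face against the carton, tilt about 85–88°. I press a bit more to get it flush, then back off and re-measure.

Request:
nudge_tcp --segments '[{"dx": 0.003, "dz": 0.002}, {"dx": 0.003, "dz": 0.002}, {"dx": 0.002, "dz": 0.001}, {}]'

```text
time: 10.0
position: [0.4613, -0.3067, 0.0423]
tool_rot: [0.597, 0.802, -0.001, 0.004]
ft_force: [-0.1, -8.6, 0.2]
grip_width: 0.0658
grip_force: 9.0
```

Request:
nudge_tcp --segments '[{"dx": -0.012}, {"dx": -0.012}, {"dz": -0.02}, {"dz": -0.02}, {"dz": -0.02}, {}, {}]' --jaw 0.05 --clamp_n 12

```text
time: 10.58
position: [0.4661, -0.3266, 0.1013]
tool_rot: [0.598, 0.802, 0.0, -0.0]
ft_force: [0.1, 0.0, -4.2]
grip_width: 0.0658
grip_force: 12.0
```

```bash
python3 look.py
```

```text
[(53, 14, 5, [299.6, 271.6]), (62, 15, 5, [360.0, 277.1]), (88, 18, 6, [273.6, 288.6]), (108, 19, 7, [344.1, 296.1])]
tool rel P [-7.230e-02  1.000e-04 -1.006e-01]
```

```bash
python3 t4.py '[[299.6,271.6],[360,277.1],[344.1,296.1],[273.6,288.6]]'
```

Run:
```python
from rig import robot, vision, get_obs
from h import *
yaw=.10; b=np.array([.6095,-.035]);x=np.array([np.cos(yaw),np.sin(yaw)])
t=b-.125*x; print(t); need(robot,[*t,.1],yaw)
```

```text
face [ 0.463  -0.3128  0.1124] axis [ 0.276 -0.955  0.111] tilt 83.6 err [0.02496509]
face [ 0.4628 -0.3122  0.1157] axis [-0.215  0.754 -0.621] tilt 51.6 err [3.63268671]
[ 0.48512448 -0.04747918]
yaw_y 0.29 d tool [0.2612 0.0984 0.001 ]
turn 0.19
```

Request:
nudge_tcp --segments '[{"turn": 0.095}, {"turn": 0.095}, {"dx": 0.0345, "dy": 0.0058}, {"dx": 0.0345, "dy": 0.0058}, {"dx": 0.0345, "dy": 0.0058}, {"dx": 0.0345, "dy": 0.0058}, {"dx": 0.0345, "dy": 0.0058}, {"dx": 0.0345, "dy": 0.0058}, {"dx": 0.0345, "dy": 0.0058}, {"dx": 0.0345, "dy": 0.0058}, {}, {}]'

```text
time: 11.63
position: [0.4832, -0.0451, 0.1]
tool_rot: [0.669, 0.743, -0.001, -0.002]
ft_force: [0.1, -0.4, -3.3]
grip_width: 0.0658
grip_force: 12.0
```

Request:
nudge_tcp --segments '[{"dz": 0.02}, {"dz": 0.02}, {"dz": 0.02}, {"dz": 0.008}, {"dz": 0.004}, {}]'

```text
time: 12.13
position: [0.4844, -0.0482, 0.0285]
tool_rot: [0.671, 0.741, -0.001, -0.001]
ft_force: [0.0, -0.6, -4.1]
grip_width: 0.0659
grip_force: 12.0
```

```bash
python3 look.py
```

```text
[(46, 14, 4, [299.5, 271.7]), (61, 15, 5, [359.9, 277.1]), (84, 18, 6, [273.8, 288.7]), (106, 19, 7, [343.9, 296.2])]
tool rel P [ 0.2033  0.0608 -0.0293]
```

Request:
nudge_tcp --segments '[{"dz": 0.002}, {"dz": 0.002}, {"dz": 0.002}, {"dz": 0.002}, {}]' --jaw 0.05 --clamp_n 7

```text
time: 12.6
position: [0.4857, -0.0479, 0.0222]
tool_rot: [0.671, 0.742, 0.0, 0.001]
ft_force: [-0.7, -0.4, 2.2]
grip_width: 0.0658
grip_force: 7.0
```

Request:
nudge_tcp --segments '[{"dz": 0.002}, {"dz": 0.002}, {}, {}]'

```text
time: 12.93
position: [0.4865, -0.0485, 0.0187]
tool_rot: [0.671, 0.742, 0.001, 0.002]
ft_force: [-0.5, -2.4, 6.2]
grip_width: 0.0662
grip_force: 7.0
```

```bash
python3 look.py
```

```text
[(65, 15, 6, [298.1, 275.7]), (78, 16, 6, [359.8, 281.7]), (121, 19, 8, [272.9, 299.4]), (142, 20, 9, [345.3, 308.1])]
tool rel P [ 0.2027  0.0627 -0.019 ]
```

```bash
python3 t4.py '[[298.1,275.7],[359.8,281.7],[345.3,308.1],[272.9,299.4]]'
```

```text
face [ 0.4861 -0.0361  0.0332] axis [ 0.104 -0.994  0.036] tilt 87.9 err [0.04746576]
face [ 0.4861 -0.0356  0.0368] axis [-0.072  0.7   -0.711] tilt 44.7 err [3.78607688]
```

Upright within 2° and centre height 33 mm, so it's standing on the bench. I release.

Request:
nudge_tcp --segments '[{"dz": -0.001}, {"dz": -0.001}, {}]' --jaw 0.05 --clamp_n 3

```text
time: 13.23
position: [0.4846, -0.0472, 0.0195]
tool_rot: [0.671, 0.742, -0.0, -0.0]
ft_force: [-0.1, -0.0, -3.6]
grip_width: 0.0658
grip_force: 3.0
```

Request:
nudge_tcp --segments '[{}, {}, {}, {}, {}, {}, {}, {}]' --jaw 0.087

```text
time: 13.9
position: [0.485, -0.0475, 0.0196]
tool_rot: [0.671, 0.742, 0.0, 0.0]
ft_force: [-1.3, 0.3, 0.3]
grip_width: 0.0866
grip_force: 0.0
```

```bash
python3 look.py
```

```text
[(68, 15, 6, [297.2, 274.8]), (84, 15, 7, [359.0, 281.7]), (126, 19, 9, [272.2, 300.6]), (144, 19, 9, [344.3, 310.0])]
tool rel P [ 0.2039  0.0611 -0.0196]
```

Request:
nudge_tcp --segments '[{"dz": -0.004}, {"dz": -0.01}, {"dz": -0.02}, {"dz": -0.025}, {"dz": -0.025}, {"dz": -0.025}, {"dz": -0.025}, {}, {}]'

```text
time: 14.7
position: [0.4859, -0.0478, 0.1557]
tool_rot: [0.671, 0.742, 0.001, 0.002]
ft_force: [-0.2, 0.7, -0.2]
grip_width: 0.0872
grip_force: 0.0
```

Run:
```python
from rig import robot, vision, get_obs
from h import *
np.set_printoptions(precision=4,suppress=True)
w=vision.camera('wrist');np.save('a_w.npy',w,allow_pickle=True)
print(holes(w,(240,180,400,320),4))
print(proj(w,[.485,-.0475,.066]),proj(w,[.485,-.0475,.0]),pose(robot)[0])
cv2.imwrite('pics/w2.png',w['img'][:,:,::-1])
```

```text
[(9, 6, 3, [304.6, 214.1]), (12, 7, 3, [339.9, 215.8]), (89, 23, 6, [318.0, 218.7]), (14, 8, 2, [292.5, 221.6]), (16, 8, 2, [330.5, 224.5])]
[315.7134 245.5984] [315.9805 223.4625] [ 0.4849 -0.0475  0.1544]
```

View pics/w2.png

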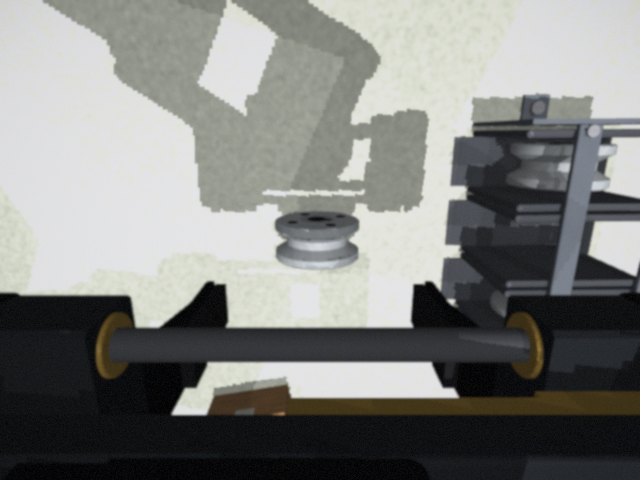

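The wrist view shows the pulley standing at about (317,240) with its left face visible. The middle tongue's front edge is at u≈448, v≈200–243. Now I check heading and offset against the bay in this one view.

```bash
python3 t4.py '[[304.6,214.1],[339.9,215.8],[330.5,224.5],[292.5,221.6]]'
```

Run:
```python
from h import *
np.set_printoptions(precision=4,suppress=True)
w=load('a_w.npy')
yaw=.10;b=np.array([.6095,-.035]);X=np.array([np.cos(yaw),np.sin(yaw)]);Y=np.array([-X[1],X[0]])
loc=lambda q:((q[:2]-b)@X,(q[:2]-b)@Y)
g=cv2.cvtColor(w['img'],cv2.COLOR_RGB2GRAY).astype(int)
# tongue extents along columns 450..458 : dark runs
for u in (450,454,458):
    d=g[130:300,u]<95; e=np.flatnonzero(np.diff(d.astype(int)))+131
    print(u,[(int(v),np.round(loc(onz(w,u,v-.5,0)),4)) for v in e])
# front edges along rows
for v in (155,165,175,210,225,235,265,275,285):
    r=g[v,430:480]<95; print(v,430+int(np.argmax(r)),np.round(loc(onz(w,430+int(np.argmax(r))-.5,v,0)),4))
# pulley near face flange: rear/front extents at height .033
k=g[205:275,262:375];
print('rim', [np.round(loc(onz(w,u,v,.033)),4) for u,v in((276,224),(358,224),(276,254),(358,254))])
```

```text
face [ 0.4846 -0.0358  0.0331] axis [ 0.103 -0.995  0.004] tilt 89.8 err [0.16000076]
face [ 0.4846 -0.0357  0.035 ] axis [-0.094  0.898 -0.43 ] tilt 64.5 err [1.09392057]
450 [(205, array([-0.0102,  0.0166])), (243, array([-0.0068, -0.0174])), (259, array([-0.0054, -0.0323])), (297, array([-0.0017, -0.0693]))]
454 [(152, array([-0.0113,  0.0608])), (184, array([-0.0086,  0.0345])), (202, array([-0.007 ,  0.0192])), (243, array([-0.0033, -0.0174])), (259, array([-0.0018, -0.0323])), (299, array([ 0.0022, -0.0713]))]
458 [(139, array([-0.009 ,  0.0711])), (184, array([-0.0052,  0.0345])), (201, array([-0.0037,  0.02  ])), (243, array([ 0.0002, -0.0174])), (259, array([ 0.0018, -0.0323]))]
155 454 [-0.0114  0.058 ]
165 454 [-0.0106  0.0499]
175 453 [-0.0106  0.0416]
210 450 [-0.0102  0.0118]
225 448 [-0.0106 -0.0015]
235 448 [-0.0097 -0.0105]
265 445 [-0.0097 -0.0385]
275 444 [-0.0097 -0.0481]
285 430 [-0.0216 -0.0578]
rim [array([-0.1561,  0.0076]), array([-0.0923,  0.0075]), array([-0.1569, -0.017 ]), array([-0.0916, -0.0171])]
```

The pulley stands square to the bay (heading 0.104) but about 4 mm right of its middle line. I regrip, shift 4.5 mm left and let go again.

Request:
nudge_tcp --segments '[{"dz": 0.03}, {"dz": 0.03}, {"dz": 0.03}, {"dz": 0.03}, {"dz": 0.012}, {"dz": 0.003}, {}]' --jaw 0.087

```text
time: 15.33
position: [0.4833, -0.047, 0.0168]
tool_rot: [0.671, 0.742, -0.001, -0.002]
ft_force: [0.1, -1.0, -0.5]
grip_width: 0.0867
grip_force: 0.0
```

Request:
nudge_tcp --segments '[{}, {}, {}, {}, {}, {}, {"dz": -0.002}, {"dz": -0.002}, {"dx": 0.0025}, {"dx": 0.002}, {}, {}]' --jaw 0.05 --clamp_n 9

```text
time: 16.33
position: [0.4842, -0.0427, 0.0223]
tool_rot: [0.671, 0.742, -0.0, -0.0]
ft_force: [0.5, 0.6, -3.7]
grip_width: 0.0656
grip_force: 9.0
```

```bash
python3 look.py
```

```text
[(68, 15, 6, [297.1, 274.7]), (79, 16, 7, [359.2, 281.0]), (126, 18, 9, [273.6, 300.8]), (143, 19, 9, [346.2, 309.8])]
tool rel P [ 0.2086  0.061  -0.0223]
```

Request:
nudge_tcp --segments '[{"dz": 0.002}, {"dz": 0.002}, {"dz": 0.001}, {}, {}]'

```text
time: 16.8
position: [0.4848, -0.0432, 0.0184]
tool_rot: [0.671, 0.742, 0.0, 0.0]
ft_force: [-1.0, 0.4, 7.0]
grip_width: 0.0659
grip_force: 9.0
```

Request:
nudge_tcp --segments '[{}, {}, {}, {}, {}, {}, {"dz": -0.003}, {"dz": -0.01}, {"dz": -0.02}, {"dz": -0.025}, {"dz": -0.025}, {"dz": -0.025}, {"dz": -0.025}, {}, {}]' --jaw 0.087

```text
time: 18.05
position: [0.4855, -0.0433, 0.1526]
tool_rot: [0.671, 0.742, 0.001, 0.002]
ft_force: [-0.0, 0.1, -1.0]
grip_width: 0.0867
grip_force: 0.0
```

Run:
```python
from rig import robot, vision, get_obs
from h import *
w=vision.camera('wrist');np.save('a_w.npy',w,allow_pickle=True)
h=[x[3] for x in holes(w,(240,180,400,320),4) if x[0]<40];print(h)
if len(h)==4: tilt(w,[h[0],h[1],h[3],h[2]])
print(pose(robot)[0])
```

```text
[[304.7, 214.5], [340.5, 216.5], [292.8, 222.8], [332.0, 225.2]]
face [ 0.4846 -0.0307  0.035 ] axis [ 0.102 -0.995 -0.001] tilt 89.9 err [0.0148139]
face [ 0.4846 -0.0305  0.0372] axis [-0.092  0.894 -0.438] tilt 64.0 err [1.2251185]
[ 0.48448802 -0.04300849  0.15135274]
```

Centred within about 1 mm and square. Now I shut the fingers, move behind it, turn a quarter and lower.

Request:
nudge_tcp --segments '[{"dx": -0.0035, "dy": -0.03}, {"dy": -0.0275}, {"turn": 0.121}, {"turn": 0.121}, {"turn": 0.121}, {"turn": 0.121}, {"turn": 0.121}, {"turn": 0.121}, {"turn": 0.121}, {"turn": 0.121}, {"turn": 0.121}, {"turn": 0.121}, {"turn": 0.121}, {"turn": 0.121}, {"turn": 0.12}, {}, {}]' --jaw 0

```text
time: 19.52
position: [0.4268, -0.052, 0.1497]
tool_rot: [0.999, 0.051, -0.001, -0.001]
ft_force: [0.3, 1.0, 0.1]
grip_width: 0.0008
grip_force: 0.0
```

Run:
```python
from rig import robot, vision, get_obs
from h import *
yaw=.102;b=np.array([.6095,-.035]);X=np.array([np.cos(yaw),np.sin(yaw)]);Y=np.array([-X[1],X[0]])
t=b-.182*X+.001*Y; need(robot,[*t,.026],yaw-np.pi/2); print(get_obs()['grip_width'])
```

```text
yaw_y -1.4689 d tool [0.0018 0.0009 0.1237]
turn -0.0001
0.0008074881215704227
```

Request:
nudge_tcp --segments '[{"dx": 0.0005, "dy": 0.0009, "dz": 0.03}, {"dz": 0.03}, {"dz": 0.03}, {"dz": 0.02}, {"dz": 0.01}, {"dz": 0.0037}, {}, {}]' --jaw 0

```text
time: 20.18
position: [0.4283, -0.0531, 0.0269]
tool_rot: [0.999, 0.05, -0.0, -0.0]
ft_force: [-0.2, 0.9, -0.3]
grip_width: 0.0003
grip_force: 0.0
```

Run:
```python
from rig import robot, vision, get_obs
from h import *
yaw=.102;b=np.array([.6095,-.035]);X=np.array([np.cos(yaw),np.sin(yaw)]);Y=np.array([-X[1],X[0]])
t=b-.024*X+.001*Y; need(robot,[*t,.026],yaw-np.pi/2)
```

```text
yaw_y -1.4707 d tool [ 0.1581 -0.0009  0.0009]
turn -0.0019
```

Request:
nudge_tcp --segments '[{"dx": 0.003}, {"dx": 0.003}, {"dx": 0.005}, {"dx": 0.007}, {"dx": 0.009}, {"dx": 0.009}, {"dx": 0.009}, {"dx": 0.009}, {"dx": 0.009}, {"dx": 0.009}, {"dx": 0.009}, {"dx": 0.009}, {"dx": 0.009}, {"dx": 0.009}, {"dx": 0.009}, {"dx": 0.009}, {"dx": 0.009}, {"dx": 0.009}, {"dx": 0.008}, {"dx": 0.006}]'

```text
time: 21.85
position: [0.5846, -0.0371, 0.0266]
tool_rot: [0.999, 0.05, -0.002, -0.0]
ft_force: [-0.3, 0.3, -0.5]
grip_width: 0.0007
grip_force: 0.0
```

Run:
```python
from rig import robot, vision, get_obs
from h import *
yaw=.102;b=np.array([.6095,-.035]);X=np.array([np.cos(yaw),np.sin(yaw)])
need(robot,[*(b-.02*X),.026])
c=vision.camera('top');s=vision.camera('scene')
f=lambda x:cv2.convertScaleAbs(cv2.resize(x[:,:,::-1],(400,400),interpolation=cv2.INTER_CUBIC),alpha=1.4)
cv2.imwrite('pics/end.png',np.hstack([f(c['img'][170:270,285:385]),f(s['img'][195:295,245:345])]))
```

```text
yaw_y -1.4717 d tool [0.005  0.0005 0.0006]
```

View pics/end.png

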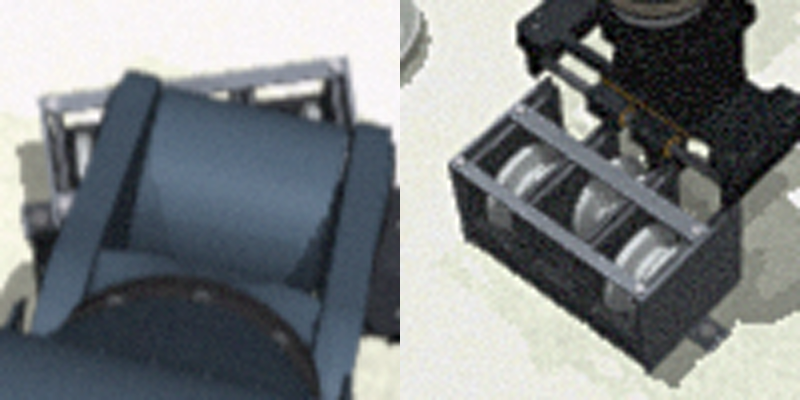

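The scene view shows all three bays holding a pulley; the middle one at crop (596,200) is maybe still settling. I'm backing off and measuring it against its neighbours.

Request:
nudge_tcp --segments '[{"dx": -0.01}, {"dx": -0.03}, {"dx": -0.035}, {"dx": -0.035}, {"dx": -0.03}, {"dz": -0.03}, {"dx": -0.03, "dz": -0.04}, {"dx": -0.01, "dz": -0.04}, {}, {}, {}, {}]'

```text
time: 22.95
position: [0.4116, -0.0548, 0.1294]
tool_rot: [0.999, 0.049, -0.0, -0.0]
ft_force: [-1.3, 0.2, 0.1]
grip_width: 0.0005
grip_force: 0.0
```

Run:
```python
from rig import robot, vision, get_obs
from h import *
yaw=.104;b=np.array([.6095,-.035]);X=np.array([np.cos(yaw),np.sin(yaw),0]);Y=np.array([-X[1],X[0],0]);B=np.array([*b,0])
for k in (0,1):
    for n in ('scene','top'):
        c=vision.camera(n); g=cv2.cvtColor(c['img'],cv2.COLOR_RGB2GRAY)
        for i,y in (('R',-.052),('M',0),('L',.052)):
            # sample brightness along the bay middle plane at height .055, x from 0 to 85 mm
            q=[np.mean([g[tuple(proj(c,B+x*X+(y+o)*Y+[0,0,.06])[::-1].round().astype(int))] for o in(-.009,-.006,.006,.009)]) for x in np.arange(0,.1,.005)]
            print(n,i,np.round(q).astype(int))
    if k==0: import subprocess;
```

```text
scene R [138 137 138  89  91  94  56  62  69  97 112 114  96 104 104  97  96  71
  52  44]
scene M [146 152 155 115  91  96  57  59  94 108 106 119 111 104 113  97  97  66
  51  43]
scene L [149 160 162 129 106  94  58  56  77 113 125 126 122 118 117 112 100  64
  52  44]
top R [ 46  38  36  36  57  66  57  78  87  89 115 112 109 110  94  72  44 104
 143  87]
top M [ 45  38  39  42  61  67  58  84  86  86 118 108 107 105  90  70  40 111
 138  89]
top L [ 44  38  36  48  64  72  56  88  87  86 111 117 109 107  98  63  41 116
 138  92]
scene R [138 138 141  91  91  92  55  58  70 102 110 116  96 105 104  99  96  70
  54  46]
scene M [147 150 153 114  91  94  58  56  93 105 106 117 112 104 114  97  96  66
  54  44]
scene L [150 159 160 128 107  97  58  56  79 112 126 126 123 118 117 109  99  65
  55  44]
top R [ 45  39  36  36  56  66  55  77  88  88 116 112 110 110  94  71  42 104
 143  88]
top M [ 46  40  37  41  60  66  58  82  87  87 116 109 109 104  90  70  40 110
 138  90]
top L [ 45  39  39  48  64  70  56  85  88  85 110 117 109 107  98  64  40 114
 138  92]
```

The middle pulley's brightness profile along the bay matches both stored ones in both views and doesn't change between looks. It's at rest on the stop and the arm is clear, so I hand in.

```bash
python3 -c "
from rig import robot, vision, get_obs
print(robot.hand_in())"
```

```text
the job is handed in; nothing more can be done
None
```

I stood the pulley on its rim in front of the rack, let go of it, and rolled it over the hump into the empty middle bay. In both fixed cameras it sits at the same depth as the two stored pulleys and is not moving; the job is handed in, but no verdict came back.

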